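# Open the bead jar in its brace

## Task

Pick up the square bead jar by its screw cap and seat it fully in the square socket of the wooden brace, so that the jar cannot turn. Then unscrew the tight cap anticlockwise (seen from above), stopping within a quarter turn once the threads let go, and lift the cap straight up off the neck. Finish while still holding the cap level, centred about 3 cm above the jar's mouth, with the jar left seated in the brace and everything else on the table undisturbed.

Things in the scene. Friction and masses are not known exactly. Their poses are not given: they have to be found in the camera images.
- jar_center (a point): Loose glass jar with beads inside (about 0.3 kg): a square body 64 x 64 x 70 mm, a round neck on top. Point at the square body's centre, 35 mm above its underside; x, y axes square to its sides, z up. The shoulder is 35 mm, the mouth once open (top of its rubber seal) 70 mm above this point. On the bare table the cap is too tight: the whole jar would turn.
- cap_center (a point): Round ribbed aluminium screw cap on the jar (loose, 0.06 kg), 58 mm across, 30 mm high. Point on its axis, half-way up; closed, it is 54 mm above jar_center and the cap's lower edge 4 mm above the jar's shoulder. The jar can be carried by the gripped cap. Held with its lower edge 30 mm above the mouth, the cap has this point 115 mm above jar_center.
- cap_mark (a point): Point on the cap's side, half-way up, 29 mm from cap_center on the cap's x axis (no visible mark), at the start within 12 degrees of the jar's x axis. Turned anticlockwise against the jar by 25 to 46 degrees from the start, the cap is free (rising up to 2 mm meanwhile); after 75 to 90 its lugs strike the next threads: some 60 is right. Then 12 mm straight up clears the threads.
- seal (a joint): Springy rubber seal disc, 33 mm across, on top of the jar's neck under the cap. Value: its rise in m, near 0 while the cap presses it down, about 0.005 when the cap is off. It pushes the cap up with about 10 N, so that turning the cap takes up to about 0.4 N m until the threads let go.
- brace_floor (a point): Jar brace: a light hardwood block 116 x 116 x 32 mm, fixed to the table, with a square socket 69 x 69 mm wide, 24 mm deep, its mouth chamfered 4 mm. Point at the centre of the socket's floor, 8 mm above the table; x, y axes square to its sides, z up. The seated jar stands on this floor (jar_center 35 mm above this point), any of four ways round, and can turn only some 4 degrees.
- bowl: Bystander, leave alone: loose grey stoneware bowl, 124 mm wide, 50 mm high; origin at the centre of its underside.
- pliers: Bystander, leave alone: loose aluminium flat-nose pliers lying flat, about 140 mm long along their x axis, 55 mm wide, 14 mm high; origin on the table below the joint.
- scoop: Bystander, leave alone: loose white plastic bead scoop, 125 mm long along its x axis, 42 mm wide, 22 mm high; origin under the centre of its square pan.
There are look-alikes about, which are no part of the job. What is meant by the part that bears cap_center is not green, and is the larger of those in its own colour.

How it is judged:
By the outcome, as a careful person would: the job done as asked, in the order asked, and still so for the second after the job is handed in, while the arm keeps its last pose, push and grip.
It also fails if it takes over 45 s, if anything falls off the work surface, if the arm or the gripper's body presses on something with over 40 N, if the wrist force passes 120 N, or if a joint passes its speed limit or range.

## Robot

A 6-joint arm with a two-finger parallel gripper is mounted at the origin on the work surface. World frame = base frame: x ahead of the robot, y to its left, z up, the work surface at z = 0. Lengths are in m, angles in rad, forces in N, time in s.
With the tool pointing down it reaches from about 0.375 to 0.9 m from the base axis. Payload 3.1 kg.
Tool frame: the origin (TCP) lies midway between the tips of the shut fingers; the grasp point (between the pads) lies 19 mm behind it; z points along the fingers, y is the line along which they close (so a half turn about z gives the same grasp; the last joint's range is limited). The gripper opens to 85 mm and grips with 20 to 120 N. Pads are 22 mm wide; open, the fingers measure 114 mm over their backs; the gripper's body (76 mm by 85 mm) begins 54 mm behind the grasp point. The pads swing forward as they close: fully open they stand 13 mm farther back than shut.
Start: joints at [1.014, 0.527, 1.433, -0, 1.181, -0.178], TCP at [0.231, 0.581, 0.231] pointing down, gripper open.
Joint ranges: [-3.08, 3.08], [-0.75, 2.2], [0.22, 2.44], [-1.43, 4.57], [0, 2.65], [-2.85, 2.85]. Speed limits (rad/s): [2.79, 2.79, 3.14, 3.14, 3.14, 3.14].

## Interface

Orientations are given as a unit quaternion [x, y, z, w].
In Python, from station import manip gives the robot as it stands. The module is installed in compiled form; this text tells all that it offers.
- The arm moves only by the tool apply_moves, never from a script. Its arguments are lists of equal length, an entry for each row: "claw": the gripper's target within -1 to 1 (fully open at 1, half-way at 0, shut at -1); "travel": the shift along the tool's x, y, z scaled (see below), a list of three; "turn": the turn, a rotation vector about the tool's x, y, z scaled (see below), a list of three. In form: {"claw": [claw, ...], "travel": [[dx, dy, dz], ...], "turn": [[rx, ry, rz], ...]}. A call has 1 to 5 rows; each row is the pose to reach, as a shift and turn from the pose commanded when the call began, along the tool's axes at that moment, turning the shorter way round; what a row does not reach only later rows make up. The controller multiplies each number of a shift by 800 mm and each number of a turn by 180 degrees. A row lasts 1/12 s, in which the tool goes at most 41.7 mm and 7.16 degrees, less where a joint would pass 70% of its speed; a pose out of reach is approached as far as the arm can. A call with a number of a shift or a turn outside -1 to 1 is refused whole. A call with a gripper value outside its range is refused whole. The fingers move at their own pace and stop on an object; "newtons" is the grip in N (left out, the last holds). Time passes only in rows, so rows that repeat a pose let the fingers close. It gives the time, the measured TCP pose, the force, the opening and the grip force at its end, in the units of the state.
- manip.sense(): the state, without advancing time (a new reading comes with each control period).
- manip.snapshot(name): name is "scene" or "top" or "wrist"; returns a dict with "pixels" (420x560x3 uint8, red, green, blue), "depth" (420x560 float32, m along the optical axis (not along the pixel's ray), 0 where there is no reading), "intrinsics" (3x3 intrinsics, pixels), "k1" (the pictures are not rectified: a ray, as slopes to the right and down, at radius r is drawn at 1 + k1 r^2 times it, then the intrinsics apply), "R" (3x3) and "t" (3): a world point X has camera coordinates R X + t. Camera axes: x right, y down, z forward; pixel columns grow to the right and rows downward; lengths in m; the calibration is good to about 2 mm. A picture is of the moment at which its call begins.
- manip.sign_off(): hands the job in; it is judged then, once.
The state is a dict: "t": time; "q": joint angles; "qd": joint speeds; "tau": joint torques, N m; "tcp_pos": TCP position; "tool_rot": TCP orientation; "force": force on the tool from outside, world axes, zero at the start; "ft_torque": the same for the moment, N m; "finger_gap": opening from 0.0 (shut) to 1.0 (fully open); "gripper_force": force on a finger pad.
Only numpy, scipy, OpenCV 4.12 (cv2) and the standard library are available. Lean on these libraries where they do the work, as an engineer would, in place of code of your own. Each camera call takes 0.05 s, during which the arm holds its last target. There are 200 camera calls.

## Working session

There is one attempt and no reset: what is moved stays moved. The work goes in short steps, Python scripts to look and compute and a tool call to move; the robot and the scene stay as the last step left them, time stands still between calls to the robot, and variables do not carry over. Pictures are saved under pics/ and viewed, at most 10 in all, crops included, and the job is handed in when it is done.

Besides the shell and the picture viewer there is one more tool, called after "Request:" by a JSON object that holds its "name" and its "arguments". apply_moves: Moves the arm, as the interface text tells. Shifts and turns lie within -1 to 1; 1 stands for 800 mm of shift or 180 degrees of turn. Its arguments: {"type":"object","properties":{"claw":{"type":"array","items":{"type":"number"}},"travel":{"type":"array","items":{"type":"array","items":{"type":"number"}}},"turn":{"type":"array","items":{"type":"array","items":{"type":"number"}}},"newtons":{"type":"number"}},"required":["claw","travel","turn"]}

```bash
mkdir -p pics
cat > h.py <<'E'
import numpy as np, cv2
from station import manip
def snap(n,save=None):
    s=manip.snapshot(n)
    if save: cv2.imwrite('pics/'+save,s['pixels'][:,:,::-1])
    return s
def cloud(s):
    K=s['intrinsics'];h,w=s['depth'].shape
    u,v=np.meshgrid(np.arange(w),np.arange(h))
    p=np.stack([u,v],-1).reshape(-1,1,2).astype(float)
    n=cv2.undistortPoints(p,K,np.array([s['k1'],0,0,0.])).reshape(h,w,2)
    d=s['depth'].astype(float)
    c=np.dstack([n*d[...,None],d])
    X=(c-s['t'])@s['R']
    X[d==0]=np.nan
    return X
E
python3 - <<'E'
from h import *
s=snap('top','top.png');np.savez('top.npz',**s,X=cloud(s))
s=snap('scene','scene.png');np.savez('scene.npz',**s,X=cloud(s))
print(manip.sense())
E
```

```text
{'t': 0.1, 'q': array([ 1.01445370e+00,  5.28349168e-01,  1.43377446e+00, -3.56046444e-05,
        1.18142187e+00, -1.78519178e-01]), 'qd': array([-0.00015008, -0.00147455, -0.00385595,  0.00030188,  0.00089539,
        0.00064598]), 'tau': array([ 2.90632997e-04, -4.43303919e+01, -1.78585660e+01, -2.43579852e-04,
        3.90872636e-03,  7.53085061e-06]), 'tcp_pos': array([0.23020571, 0.58036062, 0.23044616]), 'tool_rot': array([ 1.87783349e-01,  9.82209988e-01, -9.17166493e-04, -3.35386418e-04]), 'force': array([ 0.35548277,  0.69040894, -0.18938865]), 'ft_torque': array([ 0.00030052, -0.06726543,  0.04837967]), 'gripper_force': 0.0, 'finger_gap': 0.9988159342499093}
```

View pics/top.png

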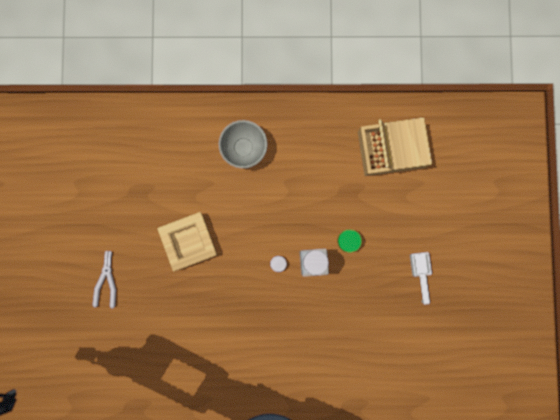

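View pics/scene.png

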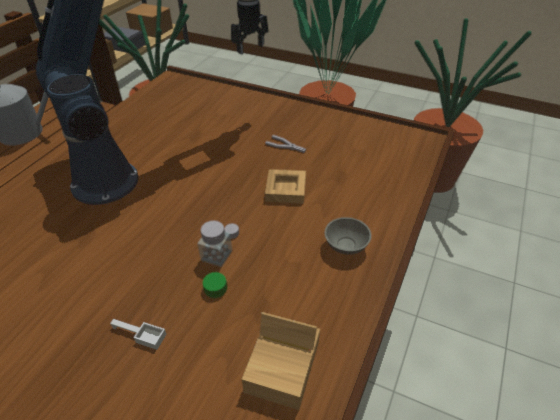

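In the top view there are three cap-like discs: silver on the square jar at (316,262), a smaller silver one at (278,264) and a green one at (350,241). The first fits: it is not green and is the larger silver one. I'll confirm this in a crop. The brace is at (187,242), bowl (243,145), pliers (105,280), scoop (423,275).

Run:
```python
from h import *
d=np.load('top.npz');X=d['X'];im=d['pixels']
cv2.imwrite('pics/crop.png',cv2.resize(im[200:310,80:450,::-1],None,fx=2.1,fy=2.1,interpolation=cv2.INTER_CUBIC))
for n,(u,v) in dict(cap=(316,262),small=(278,264),green=(350,241),brace=(187,242),bowl=(243,145),pl=(107,280),scoop=(422,265)).items(): print(n,X[v,u].round(4))
for n,(u,v,r,zl,zh) in dict(cap=(316,262,22,.095,.115),small=(278,264,14,.01,.2),green=(350,241,18,.008,.2),body=(316,262,28,.06,.085),brace=(187,242,40,.025,.045)).items():
    P=X[v-r:v+r,u-r:u+r].reshape(-1,3);P=P[(P[:,2]>zl)&(P[:,2]<zh)]
    if len(P)<5: print(n,len(P));continue
    c,wh,a=cv2.minAreaRect((P[:,:2]*1000).astype(np.float32))
    print(n,len(P),'z',np.median(P[:,2]).round(4),'mean',P.mean(0).round(4),'rect',c,wh,a)
print(d['R'],d['t'],d['k1'],d['intrinsics'])
```

```text
cap [ 0.4856 -0.1125  0.1043]
small [ 0.4798 -0.0227  0.0185]
green [ 0.5382 -0.2063  0.0277]
brace [0.5364 0.2125 0.0079]
bowl [0.7914 0.0685 0.0056]
pl [ 0.4386  0.4195 -0.    ]
scoop [ 0.4768 -0.3956  0.0011]
cap 459 z 0.1031 mean [ 0.4858 -0.111   0.1031] rect (485.6720886230469, -111.02372741699219) (56.34794998168945, 56.92938995361328) 32.96271514892578
small 183 z 0.0197 mean [ 0.4816 -0.0229  0.0196] rect (481.8348388671875, -27.2825984954834) (45.671485900878906, 36.640296936035156) 85.33295440673828
green 423 z 0.0294 mean [ 0.5401 -0.2034  0.029 ] rect (540.8416748046875, -203.99977111816406) (55.72121810913086, 56.41115951538086) 89.6792221069336
body 210 z 0.0691 mean [ 0.4859 -0.1042  0.0694] rect (485.5335693359375, -110.55884552001953) (63.83554458618164, 63.39666748046875) 2.8002724647521973
brace 1338 z 0.0311 mean [0.5383 0.2107 0.0313] rect (538.6774291992188, 210.74896240234375) (116.39492797851562, 116.59205627441406) 20.882896423339844
[[-6.00370385e-04 -9.99996107e-01 -2.72510221e-03]
 [-9.96518278e-01  8.25476422e-04 -8.33705044e-02]
 [ 8.33724294e-02  2.66556098e-03 -9.96514893e-01]] [0.00447385 0.61350766 1.35549521] 0.006532067460667456 [[538.02636719   0.         267.49866003]
 [  0.         538.02636719 211.69486871]
 [  0.           0.           1.        ]]
```

View pics/crop.png

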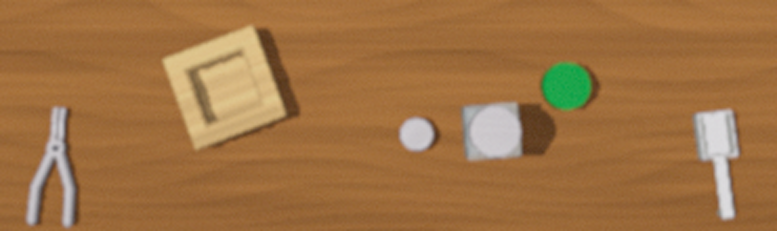

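The crop confirms it: the large silver cap at crop (494,131) sits on the square glass jar. The smaller disc at (417,134) lies loose on the table. Next is the motion helper.

```bash
cat >> h.py <<'E'
from scipy.spatial.transform import Rotation as Ro
def go(x,y,z,yaw):
    """print scaled tool-axis shift/turn from the measured pose to the goal (tool down, tool-x yaw in deg)"""
    s=manip.sense();R=Ro.from_quat(s['tool_rot'])
    c,n=np.cos(np.radians(yaw)),np.sin(np.radians(yaw))
    G=Ro.from_matrix(np.array([[c,n,0],[n,-c,0],[0,0,-1.]]))
    d=R.inv().apply(np.array([x,y,z])-s['tcp_pos'])
    print('t',round(s['t'],2),'pos',s['tcp_pos'].round(4),'F',s['force'].round(1),'gap',round(s['finger_gap'],3),'grip',round(s['gripper_force'],1))
    print('travel',(d/.8).round(4),'turn',((R.inv()*G).as_rotvec()/np.pi).round(4),'tilt',R.as_matrix()[:,2].round(4),'yaw',np.degrees(np.arctan2(*R.as_matrix()[1::-1,0])).round(2))
E
python3 -c "
from h import *
go(.4856,-.1108,.2,92.8)"
```

```text
t 0.1 pos [0.2302 0.5804 0.2304] F [ 0.4  0.7 -0.2] gap 0.999 grip 0.0
travel [-0.6154 -0.6852  0.0392] turn [-6.000e-04  3.000e-04  3.642e-01] tilt [-0.001  -0.0017 -1.    ] yaw 158.35
```

Request:
{"name": "apply_moves", "arguments": {"claw": [1, 1, 1, 1, 1], "travel": [[-0.615, -0.685, 0.039], [-0.615, -0.685, 0.039], [-0.615, -0.685, 0.039], [-0.615, -0.685, 0.039], [-0.615, -0.685, 0.039]], "turn": [[0, 0, 0.364], [0, 0, 0.364], [0, 0, 0.364], [0, 0, 0.364], [0, 0, 0.364]]}}

```text
t: 0.52
tcp_pos: [0.3025, 0.3838, 0.2221]
tool_rot: [0.483, 0.876, -0.0, -0.0]
force: [1.0, -0.6, 0.9]
finger_gap: 1.0
gripper_force: 0.0
```

```bash
python3 -c "
from h import *
go(.4856,-.1108,.2,92.8)"
```

```text
t 0.52 pos [0.3025 0.3838 0.2221] F [ 1.  -0.6  0.9] gap 1.0 grip 0.0
travel [-0.645  -0.1363  0.0279] turn [-2.000e-04  1.000e-04  1.636e-01] tilt [-4.e-04 -6.e-04 -1.e+00] yaw 122.25
```

Request:
{"name": "apply_moves", "arguments": {"claw": [1, 1, 1, 1, 1], "travel": [[-0.645, -0.136, 0.028], [-0.645, -0.136, 0.028], [-0.645, -0.136, 0.028], [-0.645, -0.136, 0.028], [-0.645, -0.136, 0.028]], "turn": [[0, 0, 0.164], [0, 0, 0.164], [0, 0, 0.164], [0, 0, 0.164], [0, 0, 0.164]]}}

```text
t: 0.93
tcp_pos: [0.376, 0.189, 0.2135]
tool_rot: [0.69, 0.724, -0.0, -0.0]
force: [0.9, 0.8, -0.5]
finger_gap: 1.001
gripper_force: 0.0
```

```bash
python3 -c "
from h import *
go(.4856,-.1108,.2,92.8)"
```

```text
t 0.93 pos [0.376  0.189  0.2135] F [ 0.9  0.8 -0.5] gap 1.001 grip 0.0
travel [-0.381   0.1186  0.0169] turn [-0.0001 -0.     -0.0001] tilt [-2.e-04  0.e+00 -1.e+00] yaw 92.79
```

Request:
{"name": "apply_moves", "arguments": {"claw": [1, 1, 1, 1, 1], "travel": [[-0.381, 0.1186, 0.017], [-0.381, 0.1186, 0.017], [-0.381, 0.1186, 0.017], [-0.381, 0.1186, 0.017], [-0.381, 0.1186, 0.017]], "turn": [[0, 0, 0], [0, 0, 0], [0, 0, 0], [0, 0, 0], [0, 0, 0]]}}

```text
t: 1.35
tcp_pos: [0.4483, -0.0064, 0.2046]
tool_rot: [0.688, 0.725, -0.0, -0.0]
force: [1.2, 0.3, 0.8]
finger_gap: 0.999
gripper_force: 0.0
```

```bash
python3 -c "
from h import *
go(.4856,-.1108,.2,92.8)"
```

```text
t 1.35 pos [ 0.4483 -0.0064  0.2046] F [1.2 0.3 0.8] gap 0.999 grip 0.0
travel [-0.1328  0.0398  0.0057] turn [-0.0001 -0.0001  0.0011] tilt [-4.e-04  3.e-04 -1.e+00] yaw 92.99
```

Request:
{"name": "apply_moves", "arguments": {"claw": [1, 1, 1, 1, 1], "travel": [[-0.133, 0.04, 0.0057], [-0.133, 0.04, 0.0057], [-0.133, 0.04, 0.0057], [-0.133, 0.04, 0.0057], [-0.133, 0.04, 0.0057]], "turn": [[0, 0, 0], [0, 0, 0], [0, 0, 0], [0, 0, 0], [0, 0, 0]]}}

```text
t: 1.77
tcp_pos: [0.4859, -0.1103, 0.1997]
tool_rot: [0.689, 0.724, -0.0, -0.0]
force: [-0.5, -0.0, 0.5]
finger_gap: 0.996
gripper_force: 0.0
```

Run:
```python
from h import *
s=snap('wrist','w1.png');X=cloud(s)
P=X.reshape(-1,3)
for zl,zh in ((.098,.108),(.06,.08)):
    Q=P[(P[:,2]>zl)&(P[:,2]<zh)&(np.hypot(P[:,0]-.4856,P[:,1]+.1108)<.055)]
    if len(Q)>20: print(len(Q),np.median(Q[:,2]),cv2.minAreaRect((Q[:,:2]*1000).astype(np.float32)),cv2.minEnclosingCircle((Q[:,:2]*1000).astype(np.float32)))
go(.4856,-.1108,.072,92.8)
```

```text
5088 0.10440821883193989 ((485.4838562011719, -110.99540710449219), (57.618927001953125, 58.28139114379883), 19.46651840209961) ((485.268798828125, -111.2284164428711), 29.4335880279541)
1461 0.07036873198102932 ((485.08392333984375, -111.7049789428711), (63.69778823852539, 64.35153198242188), 4.525020122528076) ((485.2247314453125, -111.45375061035156), 43.609405517578125)
t 1.82 pos [ 0.485  -0.1088  0.1996] F [0.1 0.8 0.8] gap 0.998 grip 0.0
travel [-0.0028  0.0009  0.1596] turn [-0.0006 -0.0004  0.0008] tilt [-0.0019  0.0013 -1.    ] yaw 92.94
```

View pics/w1.png

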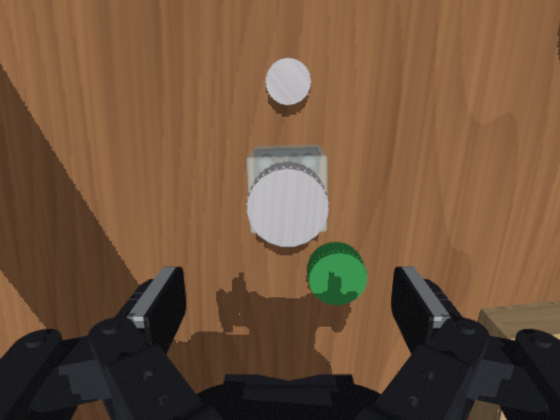

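The wrist view shows the silver cap centred at (288,205) on the square jar, between the open fingers. The wrist depth puts it at (0.4853, -0.111), matching the top view.

Request:
{"name": "apply_moves", "arguments": {"claw": [1, 1, 1, 1, 1], "travel": [[-0.001, 0, 0.05], [-0.001, 0, 0.09], [-0.001, 0, 0.12], [-0.001, 0, 0.145], [-0.001, 0, 0.159]], "turn": [[0, 0, 0], [0, 0, 0], [0, 0, 0], [0, 0, 0], [0, 0, 0]]}}

```text
t: 2.23
tcp_pos: [0.4835, -0.107, 0.071]
tool_rot: [0.687, 0.726, -0.001, -0.003]
force: [0.5, -0.2, 1.1]
finger_gap: 1.0
gripper_force: 0.0
```

```bash
python3 -c "
from h import *
go(.4853,-.1111,.072,93)"
```

```text
t 2.23 pos [ 0.4835 -0.107   0.071 ] F [ 0.5 -0.2  1.1] gap 1.0 grip 0.0
travel [-0.0053  0.0019 -0.0013] turn [-0.0015 -0.0009  0.0008] tilt [-0.0048  0.0025 -1.    ] yaw 93.15
```

Request:
{"name": "apply_moves", "arguments": {"claw": [1, 1], "travel": [[-0.005, 0.002, -0.001], [-0.005, 0.002, -0.001]], "turn": [[-0.0015, -0.001, 0.001], [-0.0015, -0.001, 0.001]]}}

```text
t: 2.4
tcp_pos: [0.4873, -0.1125, 0.0737]
tool_rot: [0.689, 0.725, 0.0, 0.002]
force: [1.2, 0.2, -0.4]
finger_gap: 0.998
gripper_force: 0.0
```

```bash
python3 -c "
from h import *
go(.4853,-.1111,.072,93)
print(manip.sense()['qd'].round(3))"
```

```text
t 2.4 pos [ 0.4873 -0.1125  0.0737] F [ 1.2  0.2 -0.4] gap 0.998 grip 0.0
travel [ 0.0019 -0.0024  0.0021] turn [ 0.0012  0.0008 -0.0004] tilt [ 0.0038 -0.0024 -1.    ] yaw 92.93
[-0.006 -0.029 -0.021  0.005  0.005 -0.001]
```

Request:
{"name": "apply_moves", "arguments": {"claw": [1, 1, 1], "travel": [[0, 0, 0], [0, 0, 0], [0, 0, 0]], "turn": [[0, 0, 0], [0, 0, 0], [0, 0, 0]]}}

```text
t: 2.65
tcp_pos: [0.4882, -0.1136, 0.0749]
tool_rot: [0.689, 0.725, 0.001, 0.004]
force: [0.9, 0.6, 0.0]
finger_gap: 0.999
gripper_force: 0.0
```

```bash
python3 -c "
from h import *
go(.4853,-.1111,.072,93)
print(manip.sense()['qd'].round(3))"
```

```text
t 2.65 pos [ 0.4882 -0.1136  0.0749] F [0.9 0.6 0. ] gap 0.999 grip 0.0
travel [ 0.0033 -0.0035  0.0036] turn [ 0.0021  0.0013 -0.0007] tilt [ 0.0068 -0.0038 -1.    ] yaw 92.87
[-0.006  0.005  0.002  0.    -0.003 -0.   ]
```

Request:
{"name": "apply_moves", "arguments": {"claw": [1, 1, 1, 1, 1], "travel": [[0.003, -0.0035, 0.0036], [0.003, -0.0035, 0.0036], [0.003, -0.0035, 0.0036], [0.003, -0.0035, 0.0036], [0.003, -0.0035, 0.0036]], "turn": [[0.002, 0.0013, -0.0005], [0.002, 0.0013, -0.0005], [0.002, 0.0013, -0.0005], [0.002, 0.0013, -0.0005], [0.002, 0.0013, -0.0005]]}}

```text
t: 3.07
tcp_pos: [0.4848, -0.1114, 0.071]
tool_rot: [0.689, 0.725, -0.0, -0.001]
force: [-0.2, 0.2, -0.0]
finger_gap: 1.005
gripper_force: 0.0
```

```bash
python3 -c "
from h import *
go(.4853,-.1111,.072,93)
print(manip.sense()['qd'].round(3))"
```

```text
t 3.07 pos [ 0.4848 -0.1114  0.071 ] F [-0.2  0.2 -0. ] gap 1.005 grip 0.0
travel [ 0.0004  0.0006 -0.0013] turn [-0.0005 -0.0003 -0.0004] tilt [-1.5e-03  8.0e-04 -1.0e+00] yaw 92.93
[ 0.001  0.     0.    -0.001 -0.002  0.001]
```

Good. Close.

Request:
{"name": "apply_moves", "arguments": {"claw": [-1, -1, -1, -1, -1], "travel": [[0, 0, -0.001], [0, 0, -0.001], [0, 0, -0.001], [0, 0, -0.001], [0, 0, -0.001]], "turn": [[0, 0, 0], [0, 0, 0], [0, 0, 0], [0, 0, 0], [0, 0, 0]], "newtons": 70}}

```text
t: 3.48
tcp_pos: [0.4852, -0.1114, 0.0722]
tool_rot: [0.689, 0.725, 0.0, -0.0]
force: [0.4, 0.8, 5.4]
finger_gap: 0.662
gripper_force: 73.1
```

Request:
{"name": "apply_moves", "arguments": {"claw": [-1, -1], "travel": [[0, 0, 0], [0, 0, 0]], "turn": [[0, 0, 0], [0, 0, 0]]}}

```text
t: 3.65
tcp_pos: [0.4852, -0.1114, 0.0721]
tool_rot: [0.689, 0.725, 0.0, -0.0]
force: [0.2, 1.2, 5.7]
finger_gap: 0.658
gripper_force: 73.1
```

Run:
```python
from h import *
go(.4853,-.1111,.172,93)
```

```text
t 3.65 pos [ 0.4852 -0.1114  0.0721] F [0.2 1.2 5.7] gap 0.658 grip 73.1
travel [ 5.000e-04  1.000e-04 -1.248e-01] turn [-0.0002 -0.0002 -0.0004] tilt [-6.e-04  6.e-04 -1.e+00] yaw 92.92
```

Request:
{"name": "apply_moves", "arguments": {"claw": [-1, -1, -1, -1, -1], "travel": [[0, 0, -0.02], [0, 0, -0.045], [0, 0, -0.075], [0, 0, -0.1], [0, 0, -0.12]], "turn": [[0, 0, 0], [0, 0, 0], [0, 0, 0], [0, 0, 0], [0, 0, 0]]}}

```text
t: 4.07
tcp_pos: [0.4844, -0.1113, 0.1683]
tool_rot: [0.689, 0.725, -0.001, -0.001]
force: [0.5, -0.2, -3.4]
finger_gap: 0.65
gripper_force: 75.6
```

Request:
{"name": "apply_moves", "arguments": {"claw": [-1, -1], "travel": [[0, 0, 0], [0, 0, 0]], "turn": [[0, 0, 0], [0, 0, 0]]}}

```text
t: 4.23
tcp_pos: [0.4847, -0.1114, 0.1675]
tool_rot: [0.689, 0.725, -0.0, -0.001]
force: [-0.9, 0.8, -3.0]
finger_gap: 0.655
gripper_force: 75.6
```

Run:
```python
from h import *
s=snap('scene')
cv2.imwrite('pics/s2.png',cv2.resize(s['pixels'][140:320,120:380,::-1],None,fx=3,fy=3))
go(.5387,.2107,.165,110.9)
```

```text
t 4.28 pos [ 0.484  -0.1111  0.1667] F [ 0.4  0.3 -3.9] gap 0.653 grip 75.6
travel [0.3982 0.089  0.0026] turn [-0.001  -0.0008 -0.0998] tilt [-0.0036  0.0017 -1.    ] yaw 92.94
```

View pics/s2.png

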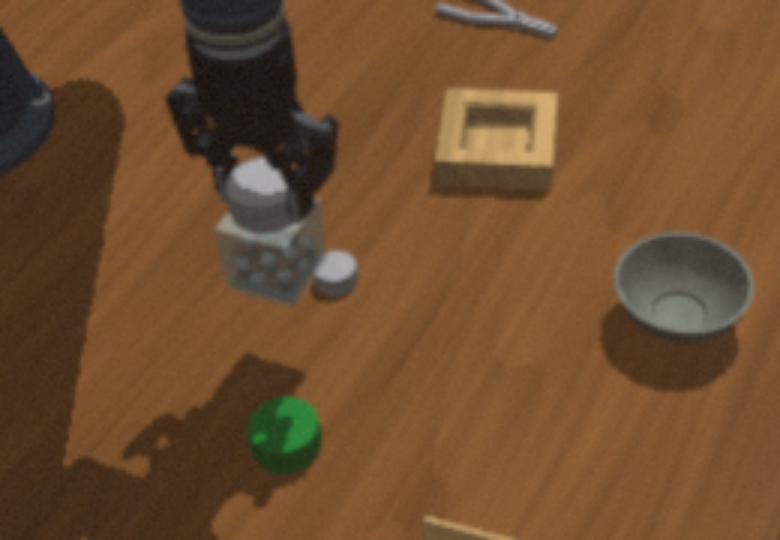

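The jar hangs level and clear of the table, held by the cap at (260,200). Carry it to the brace.

Request:
{"name": "apply_moves", "arguments": {"claw": [-1, -1, -1, -1, -1], "travel": [[0.015, 0.0034, 0], [0.045, 0.01, 0], [0.09, 0.02, 0], [0.14, 0.031, 0], [0.19, 0.0425, 0]], "turn": [[0, 0, -0.01], [0, 0, -0.02], [0, 0, -0.03], [0, 0, -0.04], [0, 0, -0.05]]}}

```text
t: 4.7
tcp_pos: [0.5098, 0.0441, 0.166]
tool_rot: [0.629, 0.777, -0.001, -0.003]
force: [1.1, 0.7, -3.3]
finger_gap: 0.657
gripper_force: 75.5
```

```bash
python3 -c "
from h import *
go(.5387,.2107,.165,110.5)"
```

```text
t 4.7 pos [0.5098 0.0441 0.166 ] F [ 1.1  0.7 -3.3] gap 0.657 grip 75.5
travel [0.1962 0.0786 0.0015] turn [-0.0016 -0.001  -0.0473] tilt [-0.0056  0.0017 -1.    ] yaw 101.99
```

Request:
{"name": "apply_moves", "arguments": {"claw": [-1, -1, -1, -1, -1], "travel": [[0.046, 0.018, 0], [0.09, 0.036, 0], [0.135, 0.054, 0], [0.17, 0.068, 0], [0.19, 0.076, 0]], "turn": [[0, 0, -0.01], [0, 0, -0.02], [0, 0, -0.03], [0, 0, -0.04], [0, 0, -0.047]]}}

```text
t: 5.12
tcp_pos: [0.5379, 0.2078, 0.1659]
tool_rot: [0.568, 0.823, -0.001, -0.002]
force: [0.2, -1.0, -4.2]
finger_gap: 0.658
gripper_force: 75.5
```

Request:
{"name": "apply_moves", "arguments": {"claw": [-1, -1, -1], "travel": [[0, 0, 0], [0, 0, 0], [0, 0, 0]], "turn": [[0, 0, 0], [0, 0, 0], [0, 0, 0]]}}

```text
t: 5.37
tcp_pos: [0.5377, 0.2032, 0.1664]
tool_rot: [0.57, 0.821, -0.002, -0.002]
force: [0.4, -0.3, -3.4]
finger_gap: 0.651
gripper_force: 75.5
```

Run:
```python
from h import *
s=snap('wrist','w2.png');X=cloud(s);np.save('w2.npy',X)
go(.5387,.2107,.165,110.5)
P=X.reshape(-1,3)
Q=P[(P[:,2]>.025)&(P[:,2]<.04)&(np.hypot(P[:,0]-.5387,P[:,1]-.2107)<.09)]
print(len(Q),cv2.minAreaRect((Q[:,:2]*1000).astype(np.float32)))
s=snap('top');X=cloud(s)
P=X.reshape(-1,3)
for zl,zh in ((.15,.18),(.185,.21)):
    Q=P[(P[:,2]>zl)&(P[:,2]<zh)&(np.hypot(P[:,0]-.5387,P[:,1]-.2107)<.05)]
    if len(Q)>4:print(len(Q),np.median(Q,0),cv2.minAreaRect((Q[:,:2]*1000).astype(np.float32)))
```

```text
t 5.42 pos [0.538  0.2027 0.1667] F [-0.2  0.6 -2.9] gap 0.657 grip 75.5
travel [0.0091 0.0043 0.0021] turn [-0.0014 -0.0005 -0.0007] tilt [-0.0047  0.     -1.    ] yaw 110.37
7353 ((538.24560546875, 210.56021118164062), (116.68858337402344, 115.75884246826172), 20.723203659057617)
120 [0.53432941 0.17432395 0.16307969] ((546.7280883789062, 174.54957580566406), (65.14671325683594, 18.818653106689453), 3.2443768978118896)
20 [0.5381032  0.17528857 0.19156629] ((538.234130859375, 175.69265747070312), (31.49159812927246, 4.559366226196289), 0.8083123564720154)
```

View pics/w2.png

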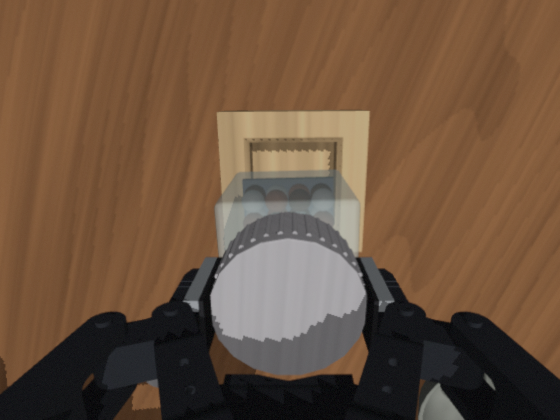

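The wrist view shows the jar square to the brace: its shoulder edge runs (216,200)-(358,200) and the brace edge (218,112)-(368,112). The remaining offset is 7 mm; centre it.

Request:
{"name": "apply_moves", "arguments": {"claw": [-1, -1, -1, -1, -1], "travel": [[0.009, 0.004, 0.01], [0.009, 0.004, 0.02], [0.009, 0.004, 0.035], [0.009, 0.004, 0.044], [0.009, 0.004, 0.044]], "turn": [[-0.0014, -0.0005, -0.001], [-0.0014, -0.0005, -0.001], [-0.0014, -0.0005, -0.001], [-0.0014, -0.0005, -0.001], [-0.0014, -0.0005, -0.001]]}}

```text
t: 5.88
tcp_pos: [0.5379, 0.2107, 0.1304]
tool_rot: [0.57, 0.822, -0.001, -0.001]
force: [-0.5, -0.3, -3.3]
finger_gap: 0.657
gripper_force: 75.4
```

Request:
{"name": "apply_moves", "arguments": {"claw": [-1, -1, -1], "travel": [[0, 0, 0], [0, 0, 0], [0, 0, 0]], "turn": [[0, 0, 0], [0, 0, 0], [0, 0, 0]]}}

```text
t: 6.13
tcp_pos: [0.5401, 0.2113, 0.1332]
tool_rot: [0.57, 0.822, 0.002, 0.001]
force: [1.1, 0.6, -2.9]
finger_gap: 0.657
gripper_force: 75.4
```

```bash
python3 -c "
from h import *
go(.5385,.2107,.112,110.4)
print(manip.sense()['qd'].round(3))"
```

```text
t 6.13 pos [0.5401 0.2113 0.1332] F [ 1.1  0.6 -2.9] gap 0.657 grip 75.4
travel [-0.     -0.0023  0.0265] turn [0.0014 0.0001 0.0009] tilt [ 0.0043  0.0012 -1.    ] yaw 110.56
[ 0.002 -0.006  0.001 -0.     0.    -0.001]
```

Request:
{"name": "apply_moves", "arguments": {"claw": [-1, -1, -1, -1, -1], "travel": [[0, -0.002, 0.008], [0, -0.002, 0.016], [0, -0.002, 0.022], [0, -0.002, 0.0265], [0, -0.002, 0.0265]], "turn": [[0.0014, 0, 0.001], [0.0014, 0, 0.001], [0.0014, 0, 0.001], [0.0014, 0, 0.001], [0.0014, 0, 0.001]]}}

```text
t: 6.55
tcp_pos: [0.5373, 0.2106, 0.1103]
tool_rot: [0.571, 0.821, -0.001, -0.001]
force: [-0.3, 0.5, -3.2]
finger_gap: 0.658
gripper_force: 75.5
```

Request:
{"name": "apply_moves", "arguments": {"claw": [-1, -1], "travel": [[0, 0, 0], [0, 0, 0]], "turn": [[0, 0, 0], [0, 0, 0]]}}

```text
t: 6.72
tcp_pos: [0.5383, 0.2108, 0.1115]
tool_rot: [0.571, 0.821, -0.0, -0.0]
force: [-0.4, -0.6, -3.4]
finger_gap: 0.654
gripper_force: 75.5
```

Run:
```python
from h import *
go(.5385,.2107,.092,110.4)
print(manip.sense()['qd'].round(3))
s=snap('scene')
cv2.imwrite('pics/s3.png',cv2.resize(s['pixels'][120:230,220:370,::-1],None,fx=5,fy=5,interpolation=cv2.INTER_CUBIC))
```

```text
t 6.72 pos [0.5383 0.2108 0.1115] F [-0.4 -0.6 -3.4] gap 0.654 grip 75.5
travel [-0.0002  0.0002  0.0244] turn [-0.0003  0.0001 -0.    ] tilt [-9.e-04 -6.e-04 -1.e+00] yaw 110.39
[-0.001 -0.006 -0.004 -0.001  0.     0.002]
```

View pics/s3.png

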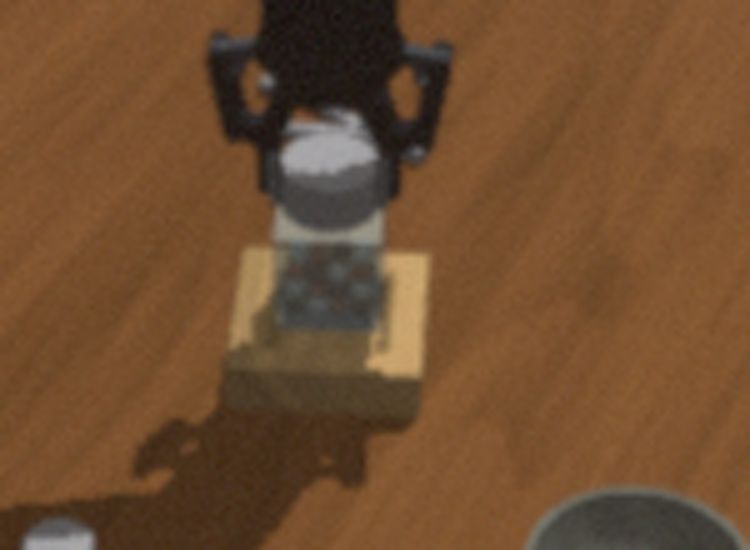

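The jar (bottom edge about y=330, x 280-380) hangs centred and square over the socket. Lower it slowly.

Request:
{"name": "apply_moves", "arguments": {"claw": [-1, -1, -1, -1, -1], "travel": [[0, 0, 0.005], [0, 0, 0.01], [0, 0, 0.015], [0, 0, 0.02], [0, 0, 0.024]], "turn": [[0, 0, 0], [0, 0, 0], [0, 0, 0], [0, 0, 0], [0, 0, 0]]}}

```text
t: 7.18
tcp_pos: [0.5379, 0.2107, 0.0916]
tool_rot: [0.571, 0.821, -0.001, -0.001]
force: [0.0, -0.4, -3.9]
finger_gap: 0.657
gripper_force: 75.5
```

```bash
python3 -c "
from h import *
go(.5385,.2107,.080,110.4)
print(manip.sense()['ft_torque'].round(2))"
```

```text
t 7.18 pos [0.5379 0.2107 0.0916] F [ 0.  -0.4 -3.9] gap 0.657 grip 75.5
travel [-0.0002  0.0008  0.0145] turn [-0.0006  0.     -0.0001] tilt [-1.8e-03 -7.0e-04 -1.0e+00] yaw 110.39
[-0.01 -0.01  0.05]
```

Request:
{"name": "apply_moves", "arguments": {"claw": [-1, -1, -1, -1], "travel": [[0, 0, 0.004], [0, 0, 0.008], [0, 0, 0.012], [0, 0, 0.0145]], "turn": [[0, 0, 0], [0, 0, 0], [0, 0, 0], [0, 0, 0]]}}

```text
t: 7.52
tcp_pos: [0.538, 0.2107, 0.0803]
tool_rot: [0.571, 0.821, -0.001, -0.0]
force: [-0.4, -3.0, 6.1]
finger_gap: 0.656
gripper_force: 76.7
```

```bash
python3 -c "
from h import *
go(.5385,.2107,.080,110.4)
print(manip.sense()['ft_torque'].round(2))"
```

```text
t 7.52 pos [0.538  0.2107 0.0803] F [-0.4 -3.   6.1] gap 0.656 grip 76.7
travel [-0.0002  0.0006  0.0004] turn [-0.0005  0.0001 -0.    ] tilt [-1.4e-03 -8.0e-04 -1.0e+00] yaw 110.4
[-0.47  0.08 -0.04]
```

Request:
{"name": "apply_moves", "arguments": {"claw": [-1, -1, -1], "travel": [[0, 0, 0.001], [0, 0, 0.001], [0, 0, 0.001]], "turn": [[0, 0, 0], [0, 0, 0], [0, 0, 0]]}}

```text
t: 7.77
tcp_pos: [0.5381, 0.2106, 0.0803]
tool_rot: [0.571, 0.821, -0.001, -0.0]
force: [-1.5, 0.4, 0.9]
finger_gap: 0.656
gripper_force: 76.1
```

Run:
```python
from h import *
go(.5385,.2107,.080,110.4)
print(manip.sense()['ft_torque'].round(2))
X=cloud(snap('scene')).reshape(-1,3)
m=np.hypot(X[:,0]-.5385,X[:,1]-.2107)<.05
for a,b in ((.065,.09),(.1,.12)):
    Q=X[m&(X[:,2]>a)&(X[:,2]<b)]
    print(len(Q),np.median(Q,0).round(4),np.percentile(Q[:,2],[10,50,90]).round(4))
```

```text
t 7.77 pos [0.5381 0.2106 0.0803] F [-1.5  0.4  0.9] gap 0.656 grip 76.1
travel [-0.0001  0.0005  0.0004] turn [-0.0004  0.0001 -0.    ] tilt [-9.e-04 -8.e-04 -1.e+00] yaw 110.4
[-0.15  0.28 -0.01]
197 [0.5489 0.1847 0.0762] [0.0675 0.0762 0.0876]
291 [0.5403 0.2031 0.1098] [0.1034 0.1098 0.1127]
```

Request:
{"name": "apply_moves", "arguments": {"claw": [-1, -1, -1, -1], "travel": [[0, 0, 0.002], [0, 0, 0.002], [0, 0, 0.002], [0, 0, 0.002]], "turn": [[0, 0, 0], [0, 0, 0], [0, 0, 0], [0, 0, 0]]}}

```text
t: 8.15
tcp_pos: [0.5382, 0.2106, 0.0799]
tool_rot: [0.571, 0.821, -0.0, 0.0]
force: [-3.4, -1.9, 9.7]
finger_gap: 0.659
gripper_force: 76.8
```

Run:
```python
from h import *
go(.5385,.2107,.080,110.4)
print(manip.sense()['ft_torque'].round(2),manip.sense()['q'].round(3))
```

```text
t 8.15 pos [0.5382 0.2106 0.0799] F [-3.4 -1.9  9.7] gap 0.659 grip 76.8
travel [-0.0001  0.0004 -0.0002] turn [-0.0002  0.0002 -0.    ] tilt [-5.e-04 -7.e-04 -1.e+00] yaw 110.4
[-0.26  0.54 -0.04] [ 1.800e-01  6.770e-01  1.671e+00 -1.000e-03  7.940e-01 -1.750e-01]
```

The jar is seated: the floor stops it at a TCP height of 0.080. Now unscrew; anticlockwise seen from above is negative tool z.

Request:
{"name": "apply_moves", "arguments": {"claw": [-1, -1, -1, -1, -1], "travel": [[0, 0, -0.0005], [0, 0, -0.001], [0, 0, -0.0015], [0, 0, -0.002], [0, 0, -0.0025]], "turn": [[0, 0, -0.023], [0, 0, -0.046], [0, 0, -0.069], [0, 0, -0.092], [0, 0, -0.115]], "newtons": 90}}

```text
t: 8.57
tcp_pos: [0.539, 0.2111, 0.0811]
tool_rot: [0.413, 0.911, 0.0, 0.001]
force: [-0.0, -0.4, 1.4]
finger_gap: 0.656
gripper_force: 94.6
```

Run:
```python
from h import *
go(.5385,.2107,.080,172.4)
print(manip.sense()['ft_torque'].round(2))
```

```text
t 8.57 pos [0.539  0.2111 0.0811] F [-0.  -0.4  1.4] gap 0.656 grip 94.6
travel [ 0.0001 -0.0008  0.0014] turn [ 0.0003  0.0003 -0.2285] tilt [ 1.3e-03  2.0e-04 -1.0e+00] yaw 131.27
[-0.1   0.03 -0.15]
```

Request:
{"name": "apply_moves", "arguments": {"claw": [-1, -1, -1, -1, -1], "travel": [[0, 0, 0], [0, 0, 0], [0, 0, 0], [0, 0, 0], [0, 0, 0]], "turn": [[0, 0, -0.023], [0, 0, -0.046], [0, 0, -0.069], [0, 0, -0.092], [0, 0, -0.115]]}}

```text
t: 8.98
tcp_pos: [0.5389, 0.2112, 0.0816]
tool_rot: [0.242, 0.97, 0.0, 0.001]
force: [-1.8, -1.1, 5.9]
finger_gap: 0.651
gripper_force: 94.9
```

Run:
```python
from h import *
go(.5385,.2107,.080,172.4)
print(manip.sense()['ft_torque'].round(2))
s=snap('wrist','w3.png');X=cloud(s).reshape(-1,3)
Q=X[(X[:,2]>.068)&(X[:,2]<.086)&(np.hypot(X[:,0]-.5385,X[:,1]-.2107)<.055)]
if len(Q): print(len(Q),np.median(Q[:,2]),cv2.minAreaRect((Q[:,:2]*1000).astype(np.float32)))
```

```text
t 8.98 pos [0.5389 0.2112 0.0816] F [-1.8 -1.1  5.9] gap 0.651 grip 94.9
travel [ 0.0002 -0.0008  0.002 ] turn [ 0.0002  0.0003 -0.1135] tilt [ 1.1e-03  3.0e-04 -1.0e+00] yaw 151.97
[-0.03  0.35 -0.09]
4450 0.07823157210662382 ((518.3473510742188, 219.8179168701172), (86.10089874267578, 44.10896301269531), 65.88868713378906)
```

View pics/w3.png

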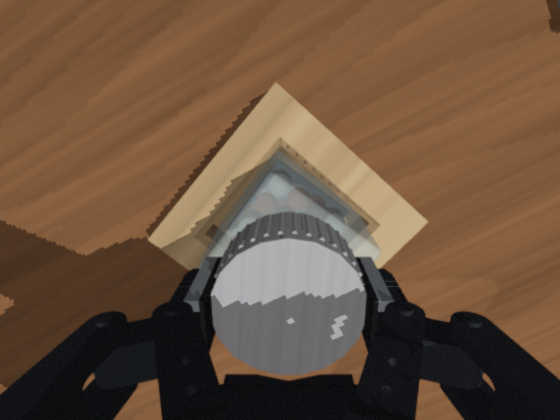

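The jar's square corner (285,150) is still aligned with the brace corner (275,83), so the jar isn't turning. Its shoulder is at z≈0.078, so it is still seated. Final 20° or so.

Request:
{"name": "apply_moves", "arguments": {"claw": [-1, -1, -1, -1, -1], "travel": [[0, 0, 0], [0, 0, 0], [0, 0, 0], [0, 0, 0], [0, 0, 0]], "turn": [[0, 0, -0.025], [0, 0, -0.05], [0, 0, -0.075], [0, 0, -0.1], [0, 0, -0.112]]}}

```text
t: 9.45
tcp_pos: [0.539, 0.211, 0.0817]
tool_rot: [0.069, 0.998, 0.0, 0.001]
force: [-1.4, -0.5, 6.2]
finger_gap: 0.655
gripper_force: 94.9
```

Run:
```python
from h import *
go(.5385,.2107,.1013,172.4)
print(manip.sense()['ft_torque'].round(2))
```

```text
t 9.45 pos [0.539  0.211  0.0817] F [-1.4 -0.5  6.2] gap 0.655 grip 94.9
travel [ 0.0006 -0.0005 -0.0245] turn [ 0.0001  0.0005 -0.0015] tilt [ 0.0015  0.     -1.    ] yaw 172.13
[-0.17  0.27 -0.07]
```

Request:
{"name": "apply_moves", "arguments": {"claw": [-1, -1, -1, -1, -1], "travel": [[0, 0, -0.003], [0, 0, -0.006], [0, 0, -0.009], [0, 0, -0.012], [0, 0, -0.015]], "turn": [[0, 0, 0], [0, 0, 0], [0, 0, 0], [0, 0, 0], [0, 0, 0]]}}

```text
t: 9.87
tcp_pos: [0.5381, 0.2108, 0.0923]
tool_rot: [0.07, 0.998, -0.0, -0.001]
force: [-0.1, -0.4, -0.5]
finger_gap: 0.648
gripper_force: 95.0
```

Run:
```python
from h import *
go(.539,.211,.141,172.4)
X=cloud(snap('wrist','w4.png')).reshape(-1,3)
Q=X[(X[:,2]>.068)&(X[:,2]<.1)&(np.hypot(X[:,0]-.5385,X[:,1]-.2107)<.055)]
print(len(Q),np.median(Q[:,2]),np.histogram(Q[:,2],bins=np.arange(.068,.1,.004)))
```

```text
t 9.87 pos [0.5381 0.2108 0.0923] F [-0.1 -0.4 -0.5] gap 0.648 grip 95.0
travel [-0.001   0.0004 -0.0609] turn [-0.0002 -0.0004 -0.0025] tilt [-1.2e-03 -6.0e-04 -1.0e+00] yaw 171.94
5036 0.07843647036703544 (array([ 231,  326, 4101,   49,    0,    0,   42]), array([0.068, 0.072, 0.076, 0.08 , 0.084, 0.088, 0.092, 0.096]))
```

The force is −0.5 N, which is only the cap's weight. The shoulder is still at 0.078, so the threads have let go and the jar stays seated. Lift the rest.

Request:
{"name": "apply_moves", "arguments": {"claw": [-1, -1, -1, -1, -1], "travel": [[0, 0, -0.008], [0, 0, -0.02], [0, 0, -0.035], [0, 0, -0.05], [0, 0, -0.06]], "turn": [[0, 0, 0], [0, 0, 0], [0, 0, 0], [0, 0, 0], [0, 0, 0]]}}

```text
t: 10.33
tcp_pos: [0.5389, 0.2109, 0.1421]
tool_rot: [0.07, 0.998, -0.0, 0.001]
force: [0.4, -0.6, -1.0]
finger_gap: 0.652
gripper_force: 95.0
```

Request:
{"name": "apply_moves", "arguments": {"claw": [-1, -1, -1, -1], "travel": [[0, 0, 0], [0, 0, 0], [0, 0, 0], [0, 0, 0]], "turn": [[0, 0, 0], [0, 0, 0], [0, 0, 0], [0, 0, 0]]}}

```text
t: 10.67
tcp_pos: [0.5376, 0.2107, 0.1397]
tool_rot: [0.07, 0.998, -0.001, -0.001]
force: [-0.2, -0.2, -0.9]
finger_gap: 0.65
gripper_force: 94.9
```

Run:
```python
from h import *
go(.539,.211,.141,172.4)
s=snap('scene')
cv2.imwrite('pics/s4.png',cv2.resize(s['pixels'][100:300,180:380,::-1],None,fx=3,fy=3,interpolation=cv2.INTER_CUBIC))
X=cloud(s).reshape(-1,3)
Q=X[(np.hypot(X[:,0]-.5385,X[:,1]-.2107)<.036)]
print(np.histogram(Q[:,2],bins=np.arange(.06,.2,.01)))
```

```text
t 10.67 pos [0.5376 0.2107 0.1397] F [-0.2 -0.2 -0.9] gap 0.65 grip 94.9
travel [-0.0017  0.0007 -0.0017] turn [-0.0004 -0.0008 -0.0025] tilt [-2.5e-03 -8.0e-04 -1.0e+00] yaw 171.95
(array([ 24, 141,  39,  76,  23,  47,   0,   2,  37,  43, 107,  83,  22,
        24]), array([0.06, 0.07, 0.08, 0.09, 0.1 , 0.11, 0.12, 0.13, 0.14, 0.15, 0.16,
       0.17, 0.18, 0.19, 0.2 ]))
```

View pics/s4.png

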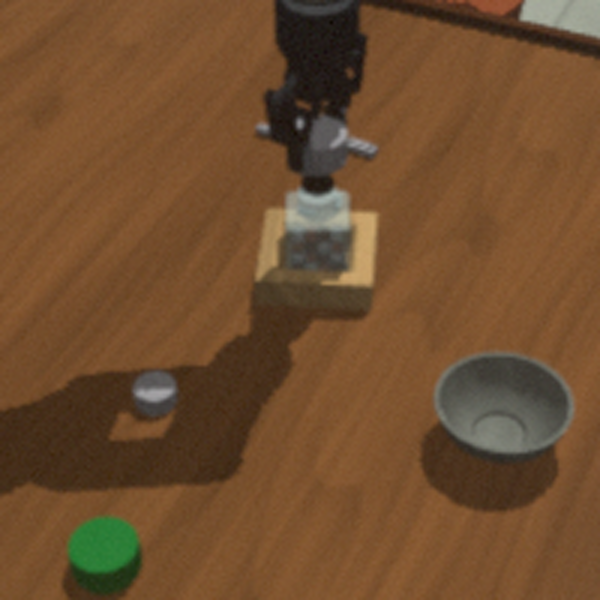

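The picture shows the open jar seated in the brace, its dark seal at (317,183), with the cap held above it at (325,145). The bowl and the look-alikes haven't moved. A small trim and settle, then hand in.

Request:
{"name": "apply_moves", "arguments": {"claw": [-1, -1, -1, -1, -1], "travel": [[-0.001, 0.0005, -0.001], [-0.001, 0.0005, -0.001], [-0.001, 0.0005, -0.001], [-0.001, 0.0005, -0.001], [-0.001, 0.0005, -0.001]], "turn": [[0, 0, 0], [0, 0, 0], [0, 0, 0], [0, 0, 0], [0, 0, 0]]}}

```text
t: 11.13
tcp_pos: [0.539, 0.211, 0.141]
tool_rot: [0.07, 0.998, -0.0, -0.001]
force: [0.4, -0.7, -0.7]
finger_gap: 0.652
gripper_force: 95.0
```

Request:
{"name": "apply_moves", "arguments": {"claw": [-1, -1, -1], "travel": [[0, 0, 0], [0, 0, 0], [0, 0, 0]], "turn": [[0, 0, 0], [0, 0, 0], [0, 0, 0]]}}

```text
t: 11.38
tcp_pos: [0.539, 0.211, 0.1411]
tool_rot: [0.07, 0.998, -0.0, -0.001]
force: [0.0, -0.6, -0.8]
finger_gap: 0.653
gripper_force: 95.0
```

Run:
```python
from h import *
go(.5388,.2109,.141,172)
s=manip.sense()
if abs(s['tcp_pos']-[.5388,.2109,.141]).max()<.003: print(manip.sign_off())
```

```text
t 11.38 pos [0.539  0.211  0.1411] F [ 0.  -0.6 -0.8] gap 0.653 grip 95.0
travel [ 0.0003 -0.0002  0.0001] turn [-0.0002 -0.0003 -0.0003] tilt [-1.1e-03 -6.0e-04 -1.0e+00] yaw 171.95
the job is handed in; nothing more can be done
None
```

I handed the job in at 11.4 s: the jar is seated in the brace, the cap was turned about 62° anticlockwise and lifted off, and it is held level about 3 cm above the mouth; the hand-in returned no verdict.

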